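# Plug in the jig's stop and hold the bracket in the corner

## Robot

A 6-joint arm with a two-finger parallel gripper is mounted at the origin on a cart in front of the work surface, level with it; the furniture and walls round the work are solid. World frame = base frame: x ahead of the robot, y to its left, z up, the work surface at z = 0. Lengths are in mm, angles in rad, forces in N, time in s.
With the tool pointing down it reaches from about 350 to 775 mm from the base axis. Payload 7.3 kg.
Tool frame: the origin (TCP) lies on the centre line of the jaws, within the pads' length; the fingertips stand bot.tip_reach ahead of it and the grasp point (between the pads) lies 6 mm ahead of it (bot.tip_reach is the distance from the TCP to the fingertips, in mm); z points along the fingers, y is the direction in which the jaws open and shut (so a half turn about z gives the same grasp; the last joint's range is limited). The gripper opens to 92 mm and grips with 3 to 60 N. Pads are 19 mm wide; open, the fingers measure 130 mm over their backs; the gripper's body (75 mm by 190 mm) begins 47 mm behind the grasp point.
Start: joints at [1.029, 0.342, 1.524, -0, 1.275, -0.146], TCP at [202.398, 484.435, 251.741] pointing down, gripper open.
Joint ranges: [-2.53, 2.53], [-0.77, 2.02], [0.04, 2.7], [-1, 4.14], [0.28, 2.66], [-3.11, 3.11]. Speed limits (rad/s): [2.57, 2.57, 3.14, 3.14, 3.14, 3.14].

## Interface

Orientations are given as [roll, pitch, yaw] about the fixed x, y, z axes, in that order (R = Rz(yaw) Ry(pitch) Rx(roll)).
In Python, from plant import bot gives the robot as it stands.
- The arm moves only by the tool step_arm, never from a script. Its argument "deltas" is a list of rows, each a list of 6 numbers: the shift along the tool's x, y, z in mm, then the turn, a rotation vector about the tool's x, y, z in rad. A call has 1 to 5 rows; each row is the pose to reach, as a shift and turn from the pose commanded when the call began, along the tool's axes at that moment; what a row does not reach only later rows make up. A row lasts 1/12 s, in which the tool goes at most 41.7 mm and 7.16 degrees, less where a joint would pass 70% of its speed; a pose out of reach is approached as far as the arm can. A call with a gripper value outside its range is refused whole. "fingers" is the finger opening in mm, from 0 to 91.8, set as the call begins (left out, the last holds). The fingers move at their own pace and stop on an object; the grip force is fixed at half the most. Time passes only in rows, so rows that repeat a pose let the fingers close. It gives the time, the measured TCP pose, the force and the opening at its end, in the units of the state.
- bot.get_obs(): the state, without advancing time (a new reading comes with each control period).
- bot.capture(name): name is "side" or "top" or "wrist"; returns a dict with "color" (480x640x3 uint8, red, green, blue), "fx", "fy", "cx", "cy" (pixels), "R" (3x3) and "t" (3): a world point X has camera coordinates R X + t. Camera axes: x right, y down, z forward; pixel columns grow to the right and rows downward; lengths in mm; the calibration is good to about 2 mm. The wrist camera is an equidistant fisheye: a pixel r from the principal point sees the ray r / f radians off the axis. A picture is of the moment at which its call begins. There is no depth.
- bot.close_job(): hands the job in, once; it reports no verdict.
Trained networks look in a picture, given as the dict that the camera call returned (one of the last four; its "shot" number tells which), for a name from the list of things; names that differ only in an ending like _2 or _b are one class to them, and where a whole thing is asked for, a point or a joint stands for the part that bears it (a point fixed in the world has none). Each returns a list of dicts, best first, with "p" (0 to 1); they miss things now and then, are a little off and sometimes report something else, mostly with a low value. They report only what shows in the picture. A call takes as long as a camera call. They do not tell look-alikes from the thing itself.
- bot.boxes_of(query, picture): "rect" ([centre column, centre row, width, height] in pixels, round what is visible of it).
The state is a dict: "time": time; "joint_positions": joint angles; "dq": joint speeds; "tau": joint torques, N m; "tool_pos": TCP position; "tcp_rot": TCP orientation; "contact_force": force on the tool from outside, world axes, zero at the start; "moment": the same for the moment, N m; "grip_width": finger opening in mm.
Only numpy, scipy, OpenCV 4.12 (cv2) and the standard library are available. Lean on these libraries where they do the work, as an engineer would, in place of code of your own. Each camera call takes 0.05 s, during which the arm holds its last target. There are 200 camera calls.

## Task

Plug the red stop fully home into the square socket of the green corner jig, its long side pointing at the jig's fixed steel fence, and let go of it. Then set the aluminium bracket foot down flat on the jig plate, in the corner between the fence and the stop, press it firmly against both at once, and finish while still holding it pressed there so that it can be clamped. Leave the steel bush, the brass ring and the tape roll where they are.

Things in the scene. Friction and masses are not known exactly. Their poses are not given: they have to be found in the camera images.
- jig: corner jig screwed to the bench (it does not move): green plate 150 (x) x 160 (y) x 24 mm thick, top face 24 mm above the bench. Origin at the centre of its underside. Its +x edge (far from the robot) carries the fixed fence; the socket is near its +y (left) side. Turned up to 0.2 rad about the vertical.
- fence: the fixed fence, a bright steel bar 18 (x) x 150 (y) x 16 mm standing on the plate along the jig's +x edge, rigid with the jig; origin at the centre of its underside. Its working face looks to jig -x, at jig x = +57 mm. Fence, plate, stop and bracket are ground smooth and slide easily on one another (friction about 0.2).
- socket (a point): centre of the mouth of the square socket, in the plate's top face, at jig x = 8, y = 52, z = 24 mm; axes as the jig's. The hole is 27.5 mm square, sides parallel to the jig's, goes right through the 24 mm plate.
- corner (a point): where the fixed fence's working face, the home stop's inner face and the plate's top meet: jig x = 57, y = 40, z = 24 mm; axes as the jig's. The bracket goes on the -x, -y side of this point.
- stop: loose stop, 0.16 kg, stands on its plug. Plug: steel, 26 mm square, 20 long, lowest 6 mm tapering to 21 square. Red head on it: 56 (x) x 24 (y) mm, from 20 to 60 mm above the origin; grasp across the 24. Origin: centre of the plug's foot, z up, x along the head. Half turns fit alike. Home: head on the plate, x along jig x, origin 20 mm below the socket mouth, inner face at jig y = 40 mm (play 0.75 mm each way).
- bracket: aluminium bracket, 0.14 kg: flat foot 60 (x) x 72 (y) x 12 mm, on its middle an upright rib 40 (x) x 12 (y) mm up to 56 mm above the underside; grasp the rib across its 12 mm from above. Origin: centre of the underside, z up. In the corner with x along jig x, its origin is at about jig x = 27, y = 4, z = 24 mm. Quarter or half turns are allowed if its sides lie flush.
- steel_bush: bystander: steel bush, 22 mm diameter, 14 mm tall; origin at its underside. Leave alone.
- brass_ring: bystander: brass setting ring, 32 mm diameter, 9 mm tall; origin at its underside. Leave alone.
- tape_roll: bystander: roll of paper tape, 70 mm diameter, 19 mm tall; origin at its underside. Leave alone.
There are look-alikes about, which are no part of the job. Several things look just like the stop: the one meant starts farthest to the robot's left.

How it is judged (in metres and radians):
On the way:
1. the stop is fully home in the socket and let go (z of stop in the frame of socket below -0.0175 m and horizontal distance between stop and socket below 0.004 m and angle between the x axis of stop and the x axis of jig, either way round below 0.09 rad and angle between stop's own z axis and vertical below 0.08 rad and contact force between the fingers and stop below 0.2 N), for 0.2 s.
At the end, for the whole second after the job is handed in: Stop home in the socket (head within 2.5 mm of the plate, upright, long side at the fence), fingers off it. Bracket flat on the plate (2 mm) in the inner corner, square within 0.06 rad, still, fingers on it, pressing over 1.5 N on fence and on stop, through the last second (all of step 1 and contact force between bracket and fence above 1.5 N and contact force between bracket and stop above 1.5 N and contact force between the fingers and bracket above 2 N and x of bracket in the frame of jig between 0.015 and 0.034 m and y of bracket in the frame of jig between -0.004 and 0.017 m and z of bracket in the frame of jig between 0.022 and 0.027 m and (angle between the x axis of bracket and the x axis of jig, either way round below 0.06 rad or angle between the x axis of bracket and the y axis of jig, either way round below 0.06 rad) and angle between bracket's own z axis and vertical below 0.06 rad and linear speed of bracket below 0.01 m/s); the arm keeps its last pose, push and grip.
It fails at once if the steel bush was moved more than 15 mm (distance of steel_bush from where it was at the start of the episode above 0.015 m).
It fails at once if the brass ring was moved more than 15 mm (distance of brass_ring from where it was at the start of the episode above 0.015 m).
It fails at once if the tape roll was moved more than 15 mm (distance of tape_roll from where it was at the start of the episode above 0.015 m).
It also fails if it takes over 72 s, if anything falls off the work surface, if the arm or the gripper's body presses on something with over 40 N, if the wrist force passes 120 N, or if a joint passes its speed limit or range.

## Working session

There is one attempt and no reset: what is moved stays moved. The work goes in short steps, Python scripts to look and compute and a tool call to move; the robot and the scene stay as the last step left them, time stands still between calls to the robot, and variables do not carry over. Pictures are saved under pics/ and viewed, about 8 in all and at most 12, crops included, and the job is handed in when it is done.

Besides the shell and the picture viewer there is one more tool, called after "Request:" by a JSON object that holds its "api" and its "payload". step_arm: Moves the arm, as the interface text tells. Its arguments: {"type":"object","properties":{"deltas":{"type":"array"},"fingers":{"type":"number"}},"required":["deltas"]}

```bash
mkdir -p pics; ls
python3 - <<'E'
from plant import bot
import cv2
print(bot.tip_reach, bot.get_obs())
for n in ["top","side"]:
    c=bot.capture(n)
    cv2.imwrite(f"pics/{n}0.png",c["color"][:,:,::-1])
    print(n,c["fx"],c["fy"],c["cx"],c["cy"],c["R"],c["t"])
    for q in ["stop","bracket","jig","fence","steel_bush","brass_ring","tape_roll"]:
        print(q,[(round(d["p"],2),[round(v) for v in d["rect"]]) for d in bot.boxes_of(q,c)][:6])
E
```

```text
pics
25.0 {'time': 0.0, 'joint_positions': array([ 1.02896792e+00,  3.42694381e-01,  1.52500128e+00, -9.03670687e-06,
        1.27540480e+00, -1.45989777e-01]), 'dq': array([ 0.00193735, -0.00072077,  0.00044856, -0.00023668, -0.00105704,
       -0.00028506]), 'tau': array([ 2.33612918e-03, -4.31233513e+01, -2.44222963e+01,  7.19628436e-02,
        5.58283541e-02, -1.15244920e-04]), 'tool_pos': array([202.21707309, 484.09693055, 251.06513955]), 'tcp_rot': array([-3.14009963e+00, -2.10793911e-04,  2.74575650e+00]), 'contact_force': array([ 0.82084041, -0.21244392, -0.27469358]), 'moment': array([-0.04076896, -0.02466086,  0.02274371]), 'grip_width': 91.51399095474731}
top 594.9877474560408 594.9877474560408 327.3643814120656 243.50023322553454 [[-0.00282208 -0.99998963  0.00357297]
 [-0.99821383  0.00260381 -0.05968564]
 [ 0.05967572 -0.00373502 -0.99821083]] [  64.13014761  549.29934111 1643.15332323]
stop [(0.53, [457, 289, 15, 22]), (0.47, [373, 285, 21, 25])]
bracket [(0.86, [193, 254, 26, 21])]
jig [(0.88, [261, 278, 65, 60])]
fence [(0.71, [264, 256, 51, 13])]
steel_bush [(0.52, [262, 279, 65, 63])]
brass_ring []
tape_roll [(0.74, [246, 216, 24, 24])]
side 472.9821611104548 472.9821611104548 326.077759066582 239.39710343487835 [[-0.98530335 -0.17079955  0.0021973 ]
 [-0.11813902  0.67211316 -0.73096311]
 [ 0.12337133 -0.72047999 -0.68241344]] [ 546.4904334    51.06921818 1129.84154836]
stop [(0.71, [375, 215, 26, 23]), (0.54, [389, 165, 23, 19])]
bracket [(0.72, [302, 389, 39, 43]), (0.18, [352, 315, 88, 81])]
jig [(0.97, [352, 316, 90, 86])]
fence [(0.87, [325, 303, 32, 57])]
steel_bush [(0.52, [377, 187, 6, 8]), (0.16, [374, 214, 24, 23])]
brass_ring [(0.52, [269, 360, 14, 12])]
tape_roll [(0.71, [269, 317, 37, 29])]
```

Run:
```python
import cv2
im=cv2.imread("pics/top0.png")
cv2.imwrite("pics/top0c.png",cv2.resize(im[170:400,120:500],(800,484),interpolation=cv2.INTER_CUBIC))
im=cv2.imread("pics/side0.png")
cv2.imwrite("pics/side0c.png",cv2.resize(im[130:430,200:600],(800,600),interpolation=cv2.INTER_CUBIC))
```

```text
(no output)
```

View pics/top0c.png

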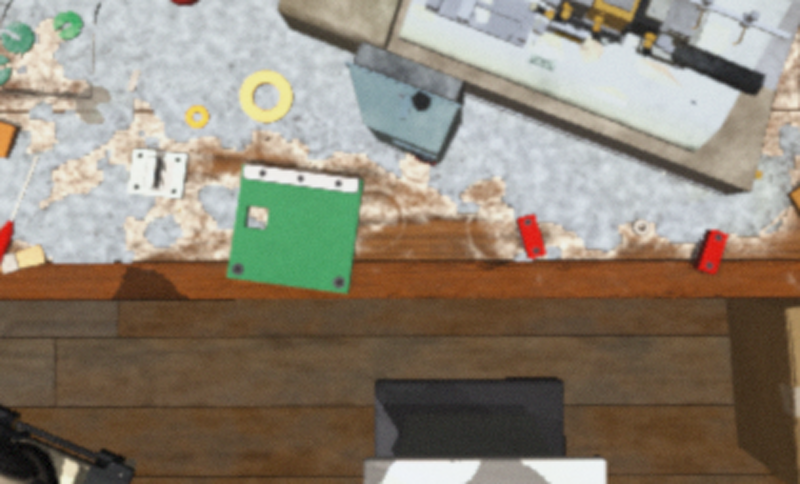

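View pics/side0c.png

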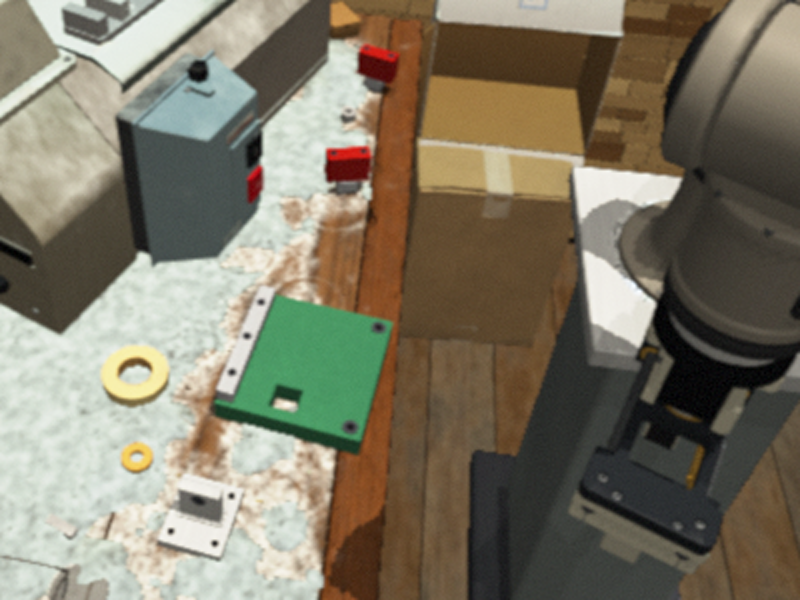

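```bash
cat > h.py <<'E'
import numpy as np, cv2
from plant import bot
from scipy.spatial.transform import Rotation as Ro
def ray(c,u,v,fish=False):
    a=np.array([(u-c["cx"])/c["fx"],(v-c["cy"])/c["fy"]])
    if fish:
        r=np.hypot(*a); d=np.r_[a*np.sin(r)/max(r,1e-9),np.cos(r)]
    else: d=np.r_[a,1]
    R=np.array(c["R"]); return -R.T@c["t"],R.T@d
def back(c,u,v,z,fish=False):
    o,d=ray(c,u,v,fish); return o+d*(z-o[2])/d[2]
def proj(c,X,fish=False):
    p=(np.array(X)@np.array(c["R"]).T)+c["t"]
    if not fish: a=p[...,:2]/p[...,2:]
    else:
        r=np.linalg.norm(p[...,:2],axis=-1,keepdims=True); a=p[...,:2]/np.maximum(r,1e-9)*np.arctan2(r,p[...,2:])
    return a*c["fx"]+[c["cx"],c["cy"]]
def delta(pos,yaw):
    """shift+turn in tool axes from now to pos, tool down with yaw"""
    o=bot.get_obs(); R=Ro.from_euler('xyz',o["tcp_rot"]); T=Ro.from_euler('xyz',[np.pi,0,yaw])
    return np.round(np.r_[R.inv().apply(np.array(pos)-o["tool_pos"]),(R.inv()*T).as_rotvec()],3)
E
python3 - <<'E'
from h import *
c=bot.capture("top")
f=lambda u,v,z:back(c,120+u*.475,170+v*.475,z).round(0)
for n,pts,z in [("stop",[(517,218),(534,214),(545,253),(527,257)],60),("stop2",[(712,251)],60),
 ("jigtop",[(362,180),(347,292),(229,276)],24),("fence",[(245,166),(359,179),(357,190),(244,178)],40),
 ("socket",[(248,206),(268,206),(268,228),(247,228)],24),("bracket",[(133,149),(186,153),(184,198),(130,194)],12),
 ("bush",[(642,228)],14),("ring",[(197,117)],9),("tape",[(266,97)],19),("box",[(437,161),(465,85),(370,125),(350,60)],100)]:
    print(n,[f(*p,z)[:2].tolist() for p in pts])
w=bot.capture("wrist"); print(w["fx"],w["R"].round(3),w["t"].round(1),(-w["R"].T@w["t"]).round())
E
```

```text
stop [[465.0, -40.0], [470.0, -62.0], [420.0, -76.0], [415.0, -53.0]]
stop2 [[422.0, -291.0]]
jigtop [[516.0, 161.0], [369.0, 180.0], [391.0, 335.0]]
fence [[534.0, 313.0], [517.0, 164.0], [502.0, 167.0], [518.0, 314.0]]
socket [[482.0, 311.0], [482.0, 284.0], [453.0, 284.0], [453.0, 312.0]]
bracket [[558.0, 466.0], [553.0, 395.0], [493.0, 397.0], [499.0, 469.0]]
bush [[452.0, -209.0]]
ring [[601.0, 382.0]]
tape [[627.0, 289.0]]
box [[537.0, 62.0], [633.0, 27.0], [582.0, 147.0], [665.0, 172.0]]
371.64829954431775 [[ 0.385  0.923  0.001]
 [ 0.883 -0.369  0.29 ]
 [ 0.268 -0.11  -0.957]] [-526.4  -35.8  389.1] [130. 516. 383.]
```

Run:
```python
from h import *
print(delta([430,285,250],3.03))
```

```text
[-2.86905e+02 -9.62850e+01  1.74500e+00  0.00000e+00  0.00000e+00
 -2.84000e-01]
```

Request:
{"api": "step_arm", "payload": {"deltas": [[-40,-13,0,0,0,-0.06],[-80,-27,0,0,0,-0.12],[-120,-40,0,0,0,-0.18],[-160,-54,0,0,0,-0.24],[-200,-67,0,0,0,-0.284]]}}

```text
time: 1.32
tool_pos: [360.1, 345.8, 251.9]
tcp_rot: [3.141, 0.0, 3.033]
contact_force: [0.8, 0.8, -0.2]
grip_width: 91.6
```

Run:
```python
from h import *
print(delta([430,285,250],3.03))
```

```text
[-7.6015e+01 -5.2896e+01  1.9410e+00  0.0000e+00  0.0000e+00  3.0000e-03]
```

Request:
{"api": "step_arm", "payload": {"deltas": [[-33,-24,2,0,0,0],[-66,-46,2,0,0,0],[-76,-53,2,0,0,0],[-76,-53,2,0,0,0]]}}

```text
time: 1.65
tool_pos: [431.0, 283.9, 249.5]
tcp_rot: [-3.141, 0.001, 3.025]
contact_force: [-0.7, -0.6, -0.6]
grip_width: 92.0
```

Run:
```python
from h import *
import pickle
w=bot.capture("wrist"); pickle.dump(w,open("w1.pkl","wb"))
cv2.imwrite("pics/w1.png",w["color"][:,:,::-1]); print(bot.get_obs()["tool_pos"],delta([442,-58,200],0.26+np.pi))
```

```text
[429.45115836 285.24070475 249.53486291] [ -51.834 -339.548   49.458    0.      -0.      -0.375]
```

View pics/w1.png

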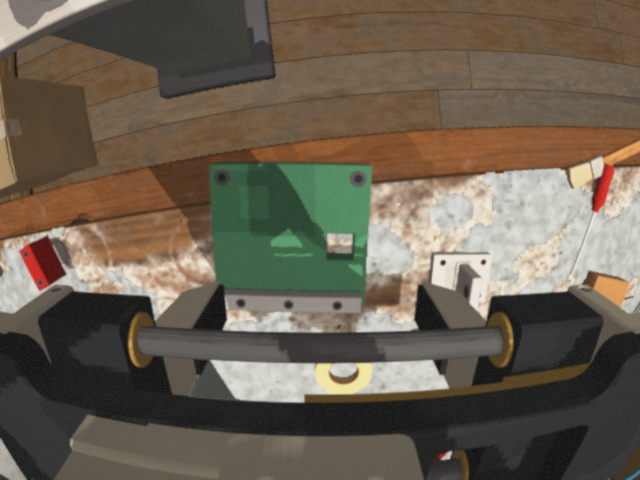

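```bash
cat >> h.py <<'E'
from scipy.optimize import least_squares
def T2(p,L):
    L=np.array(L,float); c,s=np.cos(p[2]),np.sin(p[2])
    return np.c_[p[0]+c*L[:,0]-s*L[:,1],p[1]+s*L[:,0]+c*L[:,1],L[:,2]]
def dense(P,n=12):
    P=np.array(P,float); Q=np.roll(P,-1,0); t=np.arange(n)/n
    return (P[:,None]*(1-t)[None,:,None]+Q[:,None]*t[None,:,None]).reshape(-1,P.shape[1])
def fit(c,cont,L,p0,fish=True,hull=True):
    cont=cont.reshape(-1,2).astype(np.float32)
    def res(p):
        q=proj(c,T2(p,L),fish).astype(np.float32)
        if hull: q=cv2.convexHull(q)
        return np.array([cv2.pointPolygonTest(q,(float(a),float(b)),True) for a,b in cont])
    s=least_squares(res,p0,x_scale=[1,1,.01],diff_step=1e-4,loss='soft_l1',f_scale=0.7)
    return s.x,np.median(abs(res(s.x)))
def jigfit(w,p0=(455,242,-.114)):
    im=cv2.cvtColor(w["color"],cv2.COLOR_RGB2HSV)
    m=cv2.inRange(im,(60,90,20),(90,255,255)); m=cv2.morphologyEx(m,cv2.MORPH_CLOSE,np.ones((5,5)))
    cs,_=cv2.findContours(m,cv2.RETR_EXTERNAL,cv2.CHAIN_APPROX_NONE); c=max(cs,key=cv2.contourArea)
    L=np.r_[dense([(-75,-80,24),(57,-80,24),(57,80,24),(-75,80,24)]),[(-75,-80,0),(-75,80,0)]]
    return fit(w,c,L,p0)
def sock(w,J):
    """hole mouth fit: visible bright hole"""
    return proj(w,T2(J,[(8+a,52+b,24) for a,b in [(-13.75,-13.75),(13.75,-13.75),(13.75,13.75),(-13.75,13.75)]]),True)
E
python3 - <<'E'
from h import *
import pickle
w=pickle.load(open("w1.pkl","rb"))
J,e=jigfit(w); print(J,e); im=w["color"][:,:,::-1].copy()
s=4; q=sock(w,J); big=cv2.resize(im[150:320,200:400],None,fx=s,fy=s,interpolation=cv2.INTER_CUBIC)
def dr(L,col): 
    q=((proj(w,T2(J,L),True)-[200,150]+.5)*s-.5); cv2.polylines(big,[q.round().astype(int)],True,col,1)
dr([(8+a,52+b,24) for a,b in [(-13.75,-13.75),(13.75,-13.75),(13.75,13.75),(-13.75,13.75)]],(0,0,255))
dr(dense([(-75,-80,24),(57,-80,24),(57,80,24),(-75,80,24)]),(255,0,255))
dr(dense([(57,-75,40),(75,-75,40),(75,75,40),(57,75,40)]),(255,255,0))
cv2.imwrite("pics/j1.png",big)
E
```

```text
[ 4.54460328e+02  2.49256195e+02 -1.35689521e-01] 1.6057184638571569
```

View pics/j1.png

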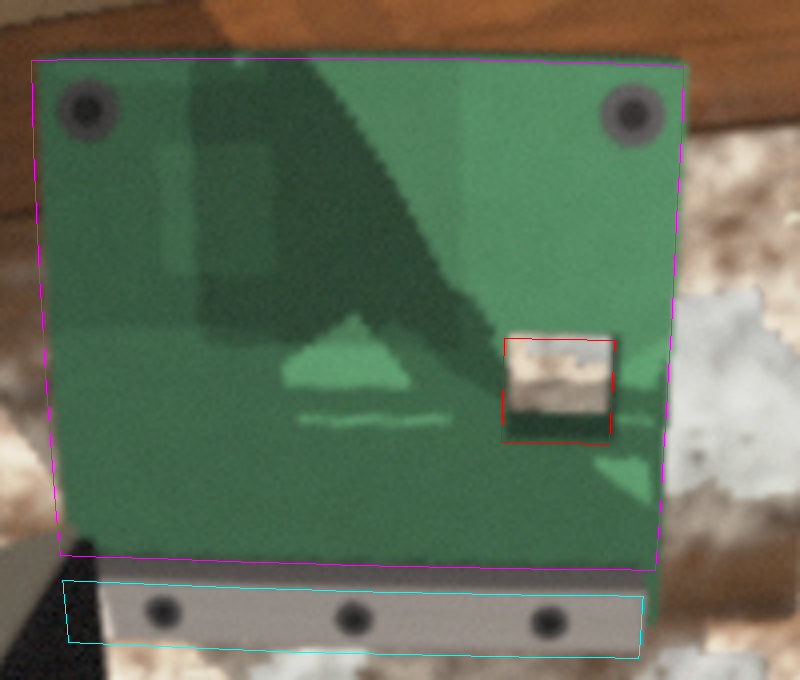

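Request:
{"api": "step_arm", "payload": {"deltas": [[-6,-41,6,0,0,-0.05],[-12,-82,12,0,0,-0.1],[-18,-123,18,0,0,-0.15],[-24,-164,24,0,0,-0.2],[-31,-204,30,0,0,-0.25]]}}

```text
time: 2.12
tool_pos: [435.6, 80.1, 219.8]
tcp_rot: [3.141, 0.0, -2.998]
contact_force: [1.4, 0.1, 0.0]
grip_width: 92.0
```

Request:
{"api": "step_arm", "payload": {"deltas": [[0,-40,0,0,0,-0.05],[0,-75,0,0,0,-0.1],[0,-100,0,0,0,-0.12],[0,-100,0,0,0,-0.12]]}}

```text
time: 2.45
tool_pos: [451.0, -21.2, 219.9]
tcp_rot: [-3.14, 0.001, -2.885]
contact_force: [0.4, 0.5, 0.5]
grip_width: 91.9
```

Run:
```python
from h import *
print(bot.get_obs()["tool_pos"],delta([442,-58,200],0.26+np.pi))
```

```text
[451.00500124 -21.22449455 219.93512799] [ 1.8069e+01 -3.3256e+01  1.9961e+01 -1.0000e-03  1.0000e-03 -3.0000e-03]
```

```bash
cat >> h.py <<'E'
def stopfit(w,p0,z0=20,n=None):
    hsv=cv2.cvtColor(w["color"],cv2.COLOR_RGB2HSV)
    m=cv2.inRange(hsv,(0,150,60),(8,255,255))|cv2.inRange(hsv,(172,150,60),(180,255,255)); m=cv2.morphologyEx(m,cv2.MORPH_CLOSE,np.ones((7,7)))
    cs,_=cv2.findContours(m,cv2.RETR_EXTERNAL,cv2.CHAIN_APPROX_NONE)
    p=proj(w,np.array([[p0[0],p0[1],z0+20]]),True)[0]
    c=max((c for c in cs if abs(c.reshape(-1,2).mean(0)-p).max()<120),key=cv2.contourArea)
    L=np.r_[dense([(-28,-12,z0+40),(28,-12,z0+40),(28,12,z0+40),(-28,12,z0+40)]),dense([(-28,-12,z0),(28,-12,z0),(28,12,z0),(-28,12,z0)])]
    return fit(w,c,L,p0),L
E
python3 - <<'E'
from h import *
w=bot.capture("wrist")
(S,e),L=stopfit(w,(442,-58,.26)); print(S,e)
im=w["color"][:,:,::-1].copy(); big=cv2.resize(im[:400,:],None,fx=1.25,fy=1.25)
q=proj(w,T2(S,L),True)*1.25
for k in (0,48): cv2.polylines(big,[q[k:k+48].round().astype(int)],True,(255,255,0),1)
cv2.imwrite("pics/s1.png",big)
print(delta([S[0],S[1],140],S[2]+np.pi))
E
```

```text
[ 4.42247919e+02 -5.83861241e+01  1.97583511e-01] 1.6815448677173053
[ 1.7931e+01 -3.5751e+01  7.9782e+01  0.0000e+00  0.0000e+00  5.8000e-02]
```

View pics/s1.png

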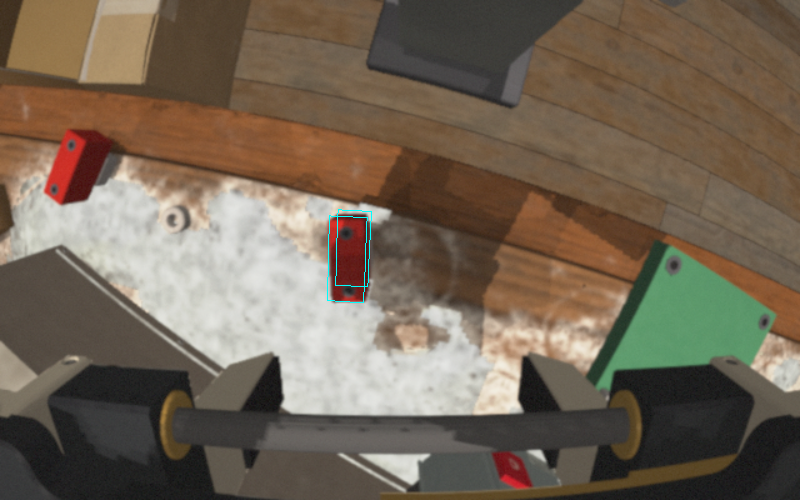

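Request:
{"api": "step_arm", "payload": {"deltas": [[9,-18,30,0,0,0.015],[18,-36,60,0,0,0.03],[18,-36,80,0,0,0.03],[18,-36,80,0,0,0.03]]}}

```text
time: 2.83
tool_pos: [439.7, -56.2, 136.6]
tcp_rot: [3.137, -0.006, -2.913]
contact_force: [0.4, 0.6, -0.4]
grip_width: 91.5
```

```bash
sed -i 's/(0,150,60),(8/(0,150,25),(8/;s/(172,150,60)/(172,150,25)/' h.py
python3 - <<'E'
from h import *
w=bot.capture("wrist")
(S,e),L=stopfit(w,(442,-58,.23)); print(S,e)
im=w["color"][:,:,::-1].copy(); big=cv2.resize(im[130:430,120:520],None,fx=2,fy=2)
q=(proj(w,T2(S,L),True)-[120,130])*2
for k in (0,48): cv2.polylines(big,[q[k:k+48].round().astype(int)],True,(255,255,0),1)
cv2.imwrite("pics/s2.png",big)
print(bot.get_obs()["tool_pos"],delta([S[0],S[1],36],S[2]+np.pi))
E
```

```text
[ 4.45327636e+02 -5.80025344e+01  2.81010404e-01] 1.9052071694755375
[441.0435717  -56.30587742 138.59869513] [-4.15800e+00 -2.92400e+00  1.02576e+02  3.00000e-03 -4.00000e-03
 -5.20000e-02]
```

View pics/s2.png

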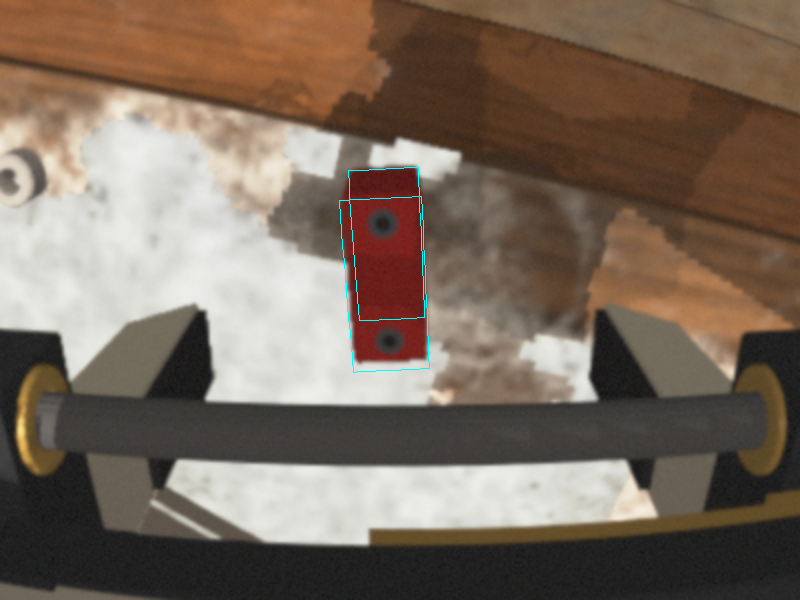

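Run:
```python
from h import *
w=bot.capture("wrist"); print((-w["R"].T@w["t"]),bot.get_obs()["tool_pos"])
hsv=cv2.cvtColor(w["color"],cv2.COLOR_RGB2HSV)
m=cv2.inRange(hsv,(0,150,25),(8,255,255))|cv2.inRange(hsv,(172,150,25),(180,255,255)); m=cv2.morphologyEx(m,cv2.MORPH_CLOSE,np.ones((7,7)))
cs,_=cv2.findContours(m,cv2.RETR_EXTERNAL,cv2.CHAIN_APPROX_NONE)
print([(cv2.contourArea(c),cv2.boundingRect(c)) for c in cs if cv2.contourArea(c)>300])
c=max((c for c in cs if 200<c[:,0,0].mean()<400 and c[:,0,1].mean()<340),key=cv2.contourArea).reshape(-1,2).astype(np.float32)
def res(p):
    h=p[3]; q=cv2.convexHull(proj(w,T2(p,[(sx*28,sy*12,z) for sx in(-1,1) for sy in(-1,1) for z in (h-40,h)]),True).astype(np.float32))
    return [cv2.pointPolygonTest(q,(float(a),float(b)),True) for a,b in c]
for h0 in (45,60):
    s=least_squares(res,[444,-58,.25,h0],x_scale=[1,1,.01,1],diff_step=1e-3,loss='soft_l1',f_scale=.7); print(s.x,np.median(np.abs(s.fun)),s.cost)
p=s.x
s2=bot.capture("side"); cv2.imwrite("pics/side1.png",s2["color"][:,:,::-1])
for h in (45,60):
    q=proj(s2,T2([444,-58,.26],[(sx*28,sy*12,z) for sx in(-1,1) for sy in(-1,1) for z in (h-40,h)])); print(h,q.min(0),q.max(0))
h2=cv2.cvtColor(s2["color"],cv2.COLOR_RGB2HSV); m=cv2.inRange(h2,(0,150,60),(8,255,255))|cv2.inRange(h2,(172,150,60),(180,255,255))
print([cv2.boundingRect(c) for c in cv2.findContours(m,0,2)[0] if cv2.contourArea(c)>60])
```

```text
[365.38591332 -73.38882636 270.52690855] [442.2118992  -56.63116535 139.94403047]
[(3323.5, (292, 211, 41, 96)), (3339.5, (0, 128, 63, 78))]
[ 4.50004438e+02 -5.73446165e+01  2.80609510e-01  4.18704077e+01] 0.47405930748354075 37.169914851971086
[ 4.50002905e+02 -5.73450249e+01  2.80583565e-01  4.18742007e+01] 0.47378908176255086 37.170113300110685
45 [360.68317713 206.82914344] [384.94963705 226.04658359]
60 [360.98639409 202.21446817] [385.47418103 221.61906736]
[(163, 333, 30, 33), (324, 213, 7, 18), (363, 204, 22, 17)]
```

```bash
cat >> h.py <<'E'
def screws(w,box,z):
    """centres of the two dark screws in the red top face -> world x,y,yaw of the head"""
    x,y,bw,bh=box; sub=w["color"][y:y+bh,x:x+bw].astype(int); hsv=cv2.cvtColor(w["color"],cv2.COLOR_RGB2HSV)[y:y+bh,x:x+bw]
    m=((hsv[...,1]<150)&(hsv[...,2]<130)).astype(np.uint8)
    n,l,st,ce=cv2.connectedComponentsWithStats(m)
    k=[i for i in range(1,n) if 15<st[i,4]<200 and st[i,0]>1 and st[i,0]+st[i,2]<bw-1]
    P=[back(w,*(ce[i]+[x,y]),z,True) for i in k]
    return [(st[i].tolist(),P[j].round(1)) for j,i in enumerate(k)],P
E
python3 - <<'E'
from h import *
w=bot.capture("wrist")
r,P=screws(w,(292,211,41,96),60); print(r)
if len(P)==2:
    a,b=P; d=a-b; d=d if d[0]>0 else -d; c=(a+b)/2; y=np.arctan2(d[1],d[0]); print(c,y,np.hypot(*d[:2])); print(bot.get_obs()["tool_pos"],delta([c[0],c[1],36],y+np.pi))
E
```

```text
[([15, 15, 15, 15, 182], array([425.5, -63.8,  60. ])), ([18, 74, 15, 14, 161], array([461.9, -53.5,  60. ]))]
[443.70453581 -58.62001818  60.        ] 0.27635309184052353 37.8409709390074
[443.29416001 -57.23726165 141.12319467] [ 1.48000e-01 -1.35000e+00  1.05124e+02 -1.00000e-03  2.00000e-03
 -4.60000e-02]
```

Request:
{"api": "step_arm", "payload": {"deltas": [[0,-1.5,30,0,0,-0.046],[0,-1.5,60,0,0,-0.046],[0,-1.5,85,0,0,-0.046],[0,-1.5,90,0,0,-0.046],[0,-1.5,90,0,0,-0.046]]}}

```text
time: 3.45
tool_pos: [442.7, -59.2, 49.7]
tcp_rot: [3.141, -0.001, -2.867]
contact_force: [-0.6, 0.0, 0.8]
grip_width: 91.7
```

Request:
{"api": "step_arm", "payload": {"deltas": [[0,0,0,0,0,0],[0,0,0,0,0,0],[0,0,0,0,0,0],[0,0,0,0,0,0],[0,0,0,0,0,0]], "fingers": 10}}

```text
time: 3.87
tool_pos: [443.2, -60.0, 50.5]
tcp_rot: [-3.141, 0.001, -2.867]
contact_force: [0.7, -0.3, -0.1]
grip_width: 62.8
```

Request:
{"api": "step_arm", "payload": {"deltas": [[0,0,0,0,0,0],[0,0,0,0,0,0],[0,0,0,0,0,0],[0,0,0,0,0,0],[0,0,0,0,0,0]]}}

```text
time: 4.28
tool_pos: [442.7, -59.8, 49.7]
tcp_rot: [3.141, -0.0, -2.867]
contact_force: [-0.2, 0.0, 0.3]
grip_width: 30.1
```

Request:
{"api": "step_arm", "payload": {"deltas": [[0,0,0,0,0,0],[0,0,0,0,0,0],[0,0,0,0,0,0],[0,0,0,0,0,0]]}}

```text
time: 4.62
tool_pos: [442.7, -59.8, 49.7]
tcp_rot: [3.141, -0.0, -2.867]
contact_force: [0.3, -0.1, -0.6]
grip_width: 23.7
```

Request:
{"api": "step_arm", "payload": {"deltas": [[0,0,-35,0,0,0],[0,0,-75,0,0,0],[0,0,-115,0,0,0],[0,0,-120,0,0,0],[0,0,-120,0,0,0]]}}

```text
time: 5.03
tool_pos: [444.0, -60.2, 171.9]
tcp_rot: [-3.139, 0.005, -2.867]
contact_force: [0.6, 0.9, -2.0]
grip_width: 23.9
```

Run:
```python
from h import *
print(bot.get_obs()["grip_width"],bot.get_obs()["contact_force"],delta([435,270,200],np.pi-.12))
```

```text
23.88059844761283 [ 0.63699431  0.8773425  -2.03802938] [-8.0956e+01  3.2020e+02 -2.8685e+01 -2.0000e-03  5.0000e-03  3.9400e-01]
```

Request:
{"api": "step_arm", "payload": {"deltas": [[-10,40,-6,0,0,0.05],[-20,80,-12,0,0,0.1],[-30,119,-18,0,0,0.15],[-40,158,-24,0,0,0.2],[-50,197,-29,0,0,0.25]]}}

```text
time: 5.45
tool_pos: [436.0, 144.9, 197.0]
tcp_rot: [-3.141, -0.004, -3.121]
contact_force: [0.3, -0.9, -2.1]
grip_width: 24.1
```

Run:
```python
from h import *
print(bot.get_obs()["grip_width"],bot.get_obs()["tool_pos"],delta([490,285,200],np.pi-.12))
```

```text
24.108481010342313 [436.04395327 144.87645357 196.97381413] [-5.68870e+01  1.38954e+02 -3.28800e+00 -1.00000e-03 -4.00000e-03
  1.41000e-01]
```

Request:
{"api": "step_arm", "payload": {"deltas": [[-13,35,-3,0,0,0.05],[-27,70,-3,0,0,0.1],[-42,105,-3,0,0,0.14],[-57,139,-3,0,0,0.14],[-57,139,-3,0,0,0.14]]}}

```text
time: 5.87
tool_pos: [491.7, 288.7, 198.5]
tcp_rot: [3.14, -0.002, 3.029]
contact_force: [-0.7, -1.5, -2.0]
grip_width: 24.0
```

Request:
{"api": "step_arm", "payload": {"deltas": [[0,0,0,0,0,0],[0,0,0,0,0,0],[0,0,0,0,0,0]]}}

```text
time: 6.12
tool_pos: [490.3, 282.6, 200.4]
tcp_rot: [-3.14, -0.002, 3.025]
contact_force: [-0.2, 0.4, -2.4]
grip_width: 23.6
```

Run:
```python
from h import *
import pickle
w=bot.capture("wrist"); pickle.dump(w,open("w2.pkl","wb")); print(bot.get_obs()["tool_pos"],bot.get_obs()["tcp_rot"])
J,e=jigfit(w,(455,244,-.12)); print(J,e); 
big=cv2.resize(w["color"][90:390,120:520,::-1],None,fx=2,fy=2,interpolation=cv2.INTER_CUBIC)
def dr(L,col): 
    q=((proj(w,T2(J,L),True)-[120,90]+.5)*2-.5); cv2.polylines(big,[q.round().astype(int)],True,col,1)
dr([(8+a,52+b,24) for a,b in [(-13.75,-13.75),(13.75,-13.75),(13.75,13.75),(-13.75,13.75)]],(0,0,255))
dr(dense([(-75,-80,24),(57,-80,24),(57,80,24),(-75,80,24)]),(255,0,255))
cv2.imwrite("pics/j2.png",big)
```

```text
[490.59816    282.53043538 200.94441742] [-3.14061271e+00 -1.55532812e-03  3.02462276e+00]
[ 4.55135754e+02  2.49096278e+02 -1.38480952e-01] 1.8035706302945407
```

View pics/j2.png

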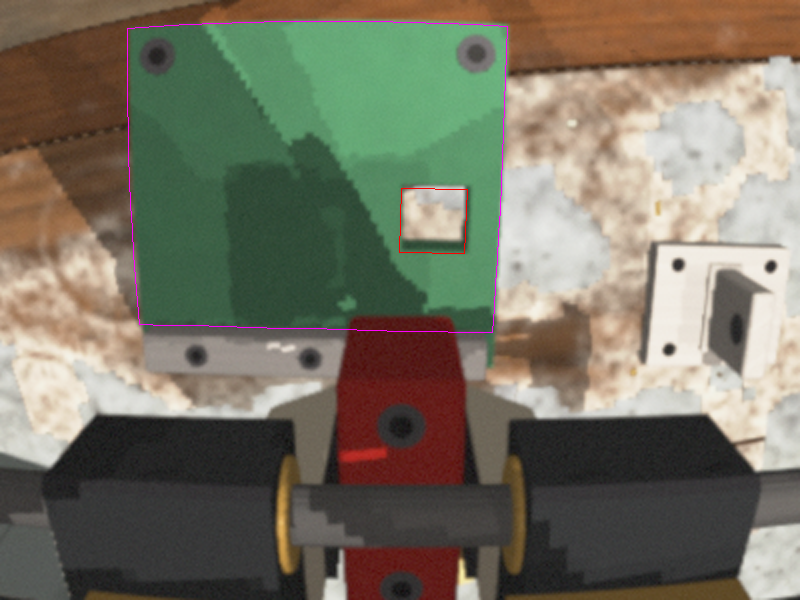

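Run:
```python
from h import *
import pickle
w=pickle.load(open("w2.pkl","rb")); f=lambda u,v,z:back(w,120+(u+.5)/2-.5,90+(v+.5)/2-.5,z,True)
g=cv2.cvtColor(w["color"],cv2.COLOR_RGB2GRAY).astype(float)
def dark(u,v,r=11):
    x,y=int(120+u/2),int(90+v/2); s=g[y-r:y+r+1,x-r:x+r+1]; wt=np.clip(np.percentile(s,60)-12-s,0,None); Y,X=np.mgrid[-r:r+1,-r:r+1]
    return x+(wt*X).sum()/wt.sum(),y+(wt*Y).sum()/wt.sum()
for n,pts,z in [("plate",[(157,56),(476,53)],24),("fence",[(196,355),(310,358)],40),("head",[(402,426),(402,588)],211)]:
    P=[f(u,v,z) for u,v in pts]; d=P[1]-P[0]; print(n,[p.round(1) for p in P],((P[0]+P[1])/2).round(1),np.hypot(*d[:2]),np.arctan2(d[1],d[0]))
print("hole",[f(*p,24).round(1)[:2] for p in [(401,185),(468,187),(466,252),(400,250)]])
print("model hole",T2([455.1,249.1,-.138],[(8,52,24)]))
# sharper hole: gradient edges
x0,y0=310,176; print(g[188:222:1,336].astype(int), g[180:182].shape); print(g[197,312:362].astype(int))
```

```text
plate [array([384.6, 192.3,  24. ]), array([402.2, 324.8,  24. ])] [393.4 258.5  24. ] 133.6433122142179 1.4385449723468793
fence [array([512.9, 192. ,  40. ]), array([519.5, 241.5,  40. ])] [516.2 216.8  40. ] 49.93831930113076 1.437709844947449
head [array([472.1, 286.1, 211. ]), array([509.2, 281.8, 211. ])] [490.6 283.9 211. ] 37.38111485538136 -0.11531412512830971
hole [array([453.6, 287.9]), array([457.6, 315.6]), array([485.3, 312.1]), array([481.2, 284.3])]
model hole [[470.17718987 299.50514206  24.        ]]
[199 197 188 182 187 183 185 183 179 183 193 198 202 204 206 207 214 217
 215 215 195 154 103  73  65  68  80  97 113 121 125 127 128 126] (2, 640)
[118 118 116 119 116 119 118 115 116 144 182 200 209 220 226 226 222 220
 210 197 183 176 173 175 183 200 208 214 216 215 214 204 196 191 191 194
 194 194 190 178 137  90  89 113 127 127 129 129 130 130]
```

Run:
```python
from h import *
print(delta([469.5,298.7,110],np.pi-.132))
```

```text
[ 2.2700e+01  1.3686e+01  9.0966e+01 -1.0000e-03 -2.0000e-03  1.5000e-02]
```

Request:
{"api": "step_arm", "payload": {"deltas": [[12,7,30,0,0,0.015],[22.7,13.7,60,0,0,0.015],[22.7,13.7,91,0,0,0.015],[22.7,13.7,91,0,0,0.015],[22.7,13.7,91,0,0,0.015]]}}

```text
time: 6.58
tool_pos: [469.5, 298.8, 110.2]
tcp_rot: [-3.14, -0.003, 3.01]
contact_force: [0.1, 0.8, -1.3]
grip_width: 23.8
```

Request:
{"api": "step_arm", "payload": {"deltas": [[0,0,0,0,0,0],[0,0,0,0,0,0],[0,0,0,0,0,0]]}}

```text
time: 6.83
tool_pos: [471.4, 300.1, 112.8]
tcp_rot: [3.14, 0.003, 3.01]
contact_force: [-0.0, 0.2, -1.5]
grip_width: 23.9
```

Run:
```python
from h import *
print(delta([469.5,298.7,80],np.pi-.132),bot.get_obs()["tool_pos"],bot.get_obs()["contact_force"])
```

```text
[ 1.8170e+00 -1.6640e+00  3.2769e+01  2.0000e-03  3.0000e-03  1.0000e-03] [471.40555064 300.05783671 112.7776758 ] [-0.03394595  0.18680517 -1.52810404]
```

Request:
{"api": "step_arm", "payload": {"deltas": [[0,0,0,0,0,0],[0,0,0,0,0,0]]}}

```text
time: 7.0
tool_pos: [470.6, 300.0, 111.7]
tcp_rot: [3.141, 0.001, 3.011]
contact_force: [-1.0, -0.5, -2.1]
grip_width: 24.1
```

Request:
{"api": "step_arm", "payload": {"deltas": [[0,0,0,0,0,0],[0,0,0,0,0,0]]}}

```text
time: 7.17
tool_pos: [470.2, 300.0, 111.0]
tcp_rot: [3.141, 0.0, 3.011]
contact_force: [-0.0, 0.5, -1.8]
grip_width: 23.7
```

Request:
{"api": "step_arm", "payload": {"deltas": [[0,0,0,0,0,0]]}}

```text
time: 7.25
tool_pos: [470.2, 299.9, 110.9]
tcp_rot: [3.141, 0.0, 3.011]
contact_force: [0.4, -0.3, -1.9]
grip_width: 23.9
```

Request:
{"api": "step_arm", "payload": {"deltas": [[0.5,-1.3,15,0,0,0],[0.5,-1.3,26,0,0,0],[0.5,-1.3,32,0,0,0],[0.5,-1.3,32,0,0,0],[0.5,-1.3,32,0,0,0]]}}

```text
time: 7.67
tool_pos: [469.3, 298.6, 78.3]
tcp_rot: [-3.141, -0.001, 3.011]
contact_force: [0.6, 0.7, -1.5]
grip_width: 23.6
```

Request:
{"api": "step_arm", "payload": {"deltas": [[0,0,3,0,0,0],[0,0,5,0,0,0],[0,0,5,0,0,0],[0,0,5,0,0,0],[0,0,5,0,0,0]]}}

```text
time: 8.08
tool_pos: [469.6, 298.7, 74.0]
tcp_rot: [3.141, 0.0, 3.011]
contact_force: [0.7, -0.2, -1.5]
grip_width: 24.0
```

Request:
{"api": "step_arm", "payload": {"deltas": [[0,0,3,0,0,0],[0,0,5,0,0,0],[0,0,5,0,0,0],[0,0,5,0,0,0],[0,0,5,0,0,0]]}}

```text
time: 8.5
tool_pos: [469.4, 298.7, 68.7]
tcp_rot: [-3.142, -0.0, 3.011]
contact_force: [-1.0, 0.2, -1.7]
grip_width: 23.7
```

Request:
{"api": "step_arm", "payload": {"deltas": [[0,0,2,0,0,0],[0,0,4,0,0,0],[0,0,4,0,0,0],[0,0,4,0,0,0]]}}

```text
time: 8.83
tool_pos: [468.9, 298.7, 64.3]
tcp_rot: [-3.141, -0.001, 3.011]
contact_force: [-3.0, 1.3, -2.6]
grip_width: 24.0
```

Request:
{"api": "step_arm", "payload": {"deltas": [[0,0,2,0,0,0],[0,0,4,0,0,0],[0,0,4,0,0,0],[0,0,4,0,0,0]]}}

```text
time: 9.17
tool_pos: [469.0, 298.7, 60.4]
tcp_rot: [-3.141, -0.001, 3.011]
contact_force: [-4.5, 1.6, -2.5]
grip_width: 23.5
```

Request:
{"api": "step_arm", "payload": {"deltas": [[0,0,2,0,0,0],[0,0,4,0,0,0],[0,0,4,0,0,0],[0,0,4,0,0,0]]}}

```text
time: 9.5
tool_pos: [468.9, 298.7, 56.5]
tcp_rot: [-3.141, -0.001, 3.011]
contact_force: [-4.4, 1.2, -3.2]
grip_width: 23.5
```

Request:
{"api": "step_arm", "payload": {"deltas": [[0.7,0,2,0,0,0],[0.7,0,4,0,0,0],[0.7,0,5,0,0,0],[0.7,0,5,0,0,0],[0.7,0,5,0,0,0]]}}

```text
time: 9.92
tool_pos: [469.1, 298.8, 53.4]
tcp_rot: [3.141, 0.001, 3.011]
contact_force: [-7.4, -0.6, 12.7]
grip_width: 23.8
```

Request:
{"api": "step_arm", "payload": {"deltas": [[0,0,0,0,0,0],[0,0,0,0,0,0],[0,0,0,0,0,0],[0,0,0,0,0,0],[0,0,0,0,0,0]], "fingers": 60}}

```text
time: 10.33
tool_pos: [469.2, 298.8, 51.7]
tcp_rot: [3.141, 0.001, 3.011]
contact_force: [0.9, -0.1, 0.1]
grip_width: 52.7
```

Request:
{"api": "step_arm", "payload": {"deltas": [[0,0,-20,0,0,0],[0,0,-60,0,0,0],[0,0,-100,0,0,0],[0,0,-130,0,0,0],[0,0,-130,0,0,0]]}}

```text
time: 10.75
tool_pos: [471.9, 300.2, 188.5]
tcp_rot: [3.135, 0.011, 3.011]
contact_force: [0.6, 1.2, 0.3]
grip_width: 59.8
```

Run:
```python
from h import *
import pickle
print(delta([500,370,190],np.pi-.1),bot.get_obs()["tool_pos"])
w=pickle.load(open("w2.pkl","rb"))
f=lambda u,v,z:back(w,120+(u+.5)/2-.5,90+(v+.5)/2-.5,z,True).round(1)[:2]
print("bracket foot nearL,nearR,farL", [f(*p,12) for p in [(652,241),(645,365),(788,247)]], "rib", [f(*p,56) for p in [(715,268),(745,378),(774,292)]])
```

```text
[-1.8825e+01  7.2900e+01 -8.3700e-01  6.0000e-03  1.1000e-02 -3.1000e-02] [471.85016696 300.18018853 188.48353856]
bracket foot nearL,nearR,farL [array([492. , 398.9]), array([552.5, 394.3]), array([501.7, 470.9])] rib [array([495.1, 411.7]), array([546. , 427.4]), array([508.4, 440. ])]
```

Run:
```python
from h import *
print(delta([525,420,180],np.pi-.1))
```

```text
[-3.69880e+01  1.25664e+02  9.70300e+00  6.00000e-03  1.10000e-02
 -3.10000e-02]
```

Request:
{"api": "step_arm", "payload": {"deltas": [[-11,38,3,0,0,-0.03],[-22,76,6,0,0,-0.03],[-33,112,9,0,0,-0.03],[-37,126,9,0,0,-0.03],[-37,126,9,0,0,-0.03]]}}

```text
time: 11.17
tool_pos: [522.3, 421.6, 170.9]
tcp_rot: [3.141, -0.0, 3.043]
contact_force: [-0.9, -0.7, -0.4]
grip_width: 59.8
```

Request:
{"api": "step_arm", "payload": {"deltas": [[0,0,0,0,0,0],[0,0,0,0,0,0],[0,0,0,0,0,0],[0,0,0,0,0,0],[0,0,0,0,0,0]], "fingers": 60}}

```text
time: 11.58
tool_pos: [522.0, 418.1, 173.3]
tcp_rot: [3.141, 0.0, 3.04]
contact_force: [-0.5, 0.5, -0.2]
grip_width: 60.0
```

Run:
```python
from h import *
import pickle
w=bot.capture("wrist"); pickle.dump(w,open("w3.pkl","wb")); print(bot.get_obs()["tool_pos"],bot.get_obs()["tcp_rot"])
big=cv2.resize(w["color"][90:390,120:520,::-1],None,fx=2,fy=2,interpolation=cv2.INTER_CUBIC)
cv2.imwrite("pics/b1.png",big)
```

```text
[521.97011247 418.27085324 173.26101353] [3.14128545e+00 4.44772402e-04 3.04011032e+00]
```

View pics/b1.png

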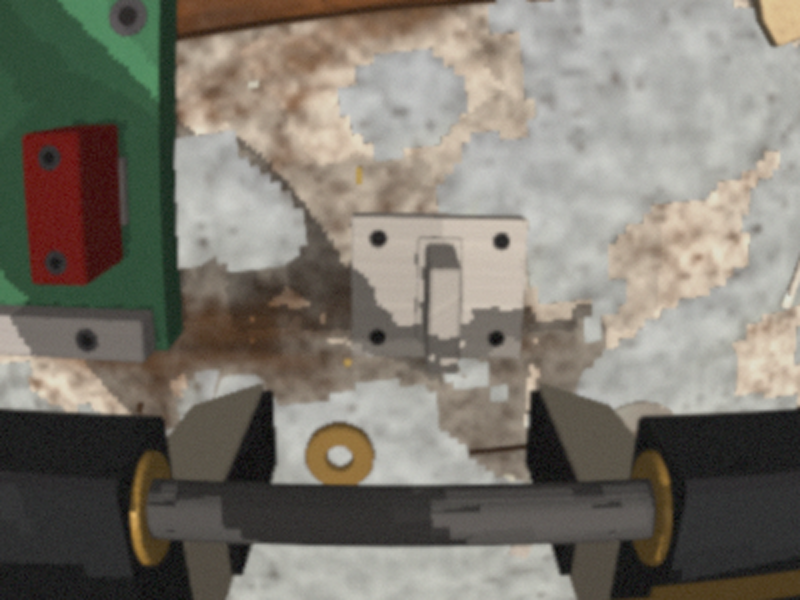

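Run:
```python
from h import *
import pickle
w=pickle.load(open("w3.pkl","rb"))
f=lambda u,v,z:back(w,120+(u+.5)/2-.5,90+(v+.5)/2-.5,z,True).round(1)[:2]
P=np.array([f(*p,12) for p in [(378,238),(502,241),(377,337),(496,338)]]); print(P,P.mean(0))
for a,b in ((0,2),(1,3)): d=P[b]-P[a]; print(np.arctan2(d[1],d[0]),np.hypot(*d))
for a,b in ((0,1),(2,3)): d=P[b]-P[a]; print(np.arctan2(d[1],d[0])-np.pi/2,np.hypot(*d))
print("foot",[f(*p,12) for p in [(353,214),(527,218)]],"rib",[f(*p,56) for p in [(429,267),(461,267),(428,338),(459,338)]])
print("stop top",[f(*p,64) for p in [(49,158),(56,263)]])
```

```text
[[504.2 412. ]
 [510.3 461.8]
 [546.  406.9]
 [551.6 456.6]] [528.025 434.325]
-0.12140949496499738 42.10997506529778
-0.12524891564357432 41.62607355972937
-0.12188281169689819 50.17220345968474
-0.11220281499725471 50.01449789810955
foot [array([493.4, 403.1]), array([501.8, 472.6])] rib [array([507.1, 430.6]), array([508.2, 441.7]), array([532.9, 427.9]), array([534.1, 438.9])]
stop top [array([451.6, 303.1]), array([489.1, 298.2])]
```

Run:
```python
from h import *
print(delta([527,432.5,42.5],np.pi-.12))
```

```text
[-3.50400e+00  1.46250e+01  1.30767e+02  0.00000e+00  0.00000e+00
  1.90000e-02]
```

Request:
{"api": "step_arm", "payload": {"deltas": [[-3.5,14.6,25,0,0,0.019],[-3.5,14.6,60,0,0,0.019],[-3.5,14.6,90,0,0,0.019],[-3.5,14.6,90,0,0,0.019],[-3.5,14.6,90,0,0,0.019]]}}

```text
time: 12.05
tool_pos: [526.1, 432.3, 81.7]
tcp_rot: [-3.139, -0.003, 3.022]
contact_force: [-0.7, 0.1, 1.1]
grip_width: 59.9
```

Request:
{"api": "step_arm", "payload": {"deltas": [[0,0,15,0,0,0],[0,0,30,0,0,0],[0,0,40,0,0,0],[0,0,40,0,0,0],[0,0,40,0,0,0]]}}

```text
time: 12.47
tool_pos: [527.4, 433.3, 44.1]
tcp_rot: [3.141, 0.001, 3.022]
contact_force: [-0.1, -0.2, 0.4]
grip_width: 60.0
```

Request:
{"api": "step_arm", "payload": {"deltas": [[0,0,0,0,0,0],[0,0,0,0,0,0],[0,0,0,0,0,0],[0,0,0,0,0,0],[0,0,0,0,0,0]], "fingers": 2}}

```text
time: 12.88
tool_pos: [527.0, 433.1, 43.2]
tcp_rot: [3.141, 0.0, 3.022]
contact_force: [-0.4, 0.2, -0.2]
grip_width: 31.2
```

Request:
{"api": "step_arm", "payload": {"deltas": [[0,0,0,0,0,0],[0,0,0,0,0,0],[0,0,0,0,0,0],[0,0,0,0,0,0],[0,0,0,0,0,0]]}}

```text
time: 13.3
tool_pos: [526.8, 433.0, 42.8]
tcp_rot: [3.142, -0.0, 3.022]
contact_force: [0.6, -0.9, 0.2]
grip_width: 12.0
```

Request:
{"api": "step_arm", "payload": {"deltas": [[0,0,-25,0,0,0],[0,0,-60,0,0,0],[0,0,-95,0,0,0],[0,0,-105,0,0,0],[0,0,-105,0,0,0]]}}

```text
time: 13.72
tool_pos: [528.4, 434.1, 151.8]
tcp_rot: [3.137, 0.006, 3.022]
contact_force: [0.7, 0.3, -0.9]
grip_width: 11.6
```

Run:
```python
from h import *
o=bot.get_obs(); print(o["grip_width"],o["contact_force"],delta([467,237,145],np.pi-.132))
```

```text
11.635372533400732 [ 0.66769561  0.26237143 -0.89456905] [ 3.74280e+01 -2.03034e+02  5.62400e+00  5.00000e-03  6.00000e-03
  1.20000e-02]
```

Request:
{"api": "step_arm", "payload": {"deltas": [[7,-36,0,0,0,0.012],[14,-74,0,0,0,0.012],[21,-112,2,0,0,0.012],[28,-150,2,0,0,0.012],[34,-183,2,0,0,0.012]]}}

```text
time: 14.13
tool_pos: [468.8, 253.0, 143.5]
tcp_rot: [-3.139, -0.004, 3.01]
contact_force: [1.5, -0.6, -1.3]
grip_width: 11.8
```

Request:
{"api": "step_arm", "payload": {"deltas": [[3,-20,0,0,0,0],[3,-20,0,0,0,0],[3,-20,0,0,0,0],[3,-20,0,0,0,0],[3,-20,0,0,0,0]]}}

```text
time: 14.55
tool_pos: [465.7, 236.7, 145.0]
tcp_rot: [-3.142, -0.001, 3.011]
contact_force: [-0.2, -0.4, -1.7]
grip_width: 11.9
```

Request:
{"api": "step_arm", "payload": {"deltas": [[0,0,0,0,0,0],[0,0,0,0,0,0],[0,0,0,0,0,0]]}}

```text
time: 14.8
tool_pos: [465.6, 236.5, 145.5]
tcp_rot: [3.142, -0.0, 3.011]
contact_force: [-0.0, 0.4, -1.1]
grip_width: 11.7
```

Run:
```python
from h import *
import pickle
w=bot.capture("wrist"); pickle.dump(w,open("w4.pkl","wb")); print(bot.get_obs()["tool_pos"],bot.get_obs()["tcp_rot"],delta([467,237,75],np.pi-.132))
cv2.imwrite("pics/b2.png",cv2.resize(w["color"][120:420,120:520,::-1],None,fx=2,fy=2,interpolation=cv2.INTER_CUBIC))
```

```text
[465.56264686 236.41845244 145.58188679] [ 3.14156364e+00 -1.25710780e-04  3.01052524e+00] [-1.3580e+00  7.6200e-01  7.0582e+01  0.0000e+00 -0.0000e+00  1.0000e-03]
```

View pics/b2.png

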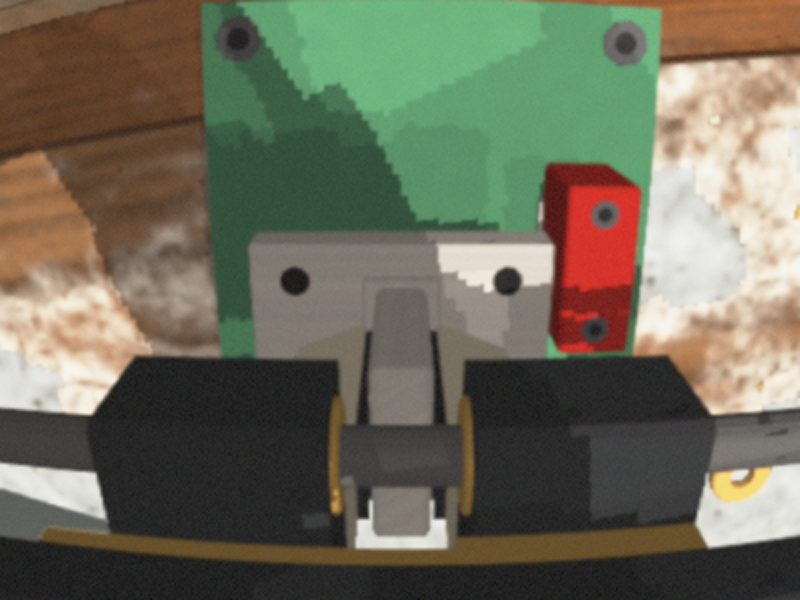

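Run:
```python
from h import *
import pickle
w=pickle.load(open("w4.pkl","rb"))
f=lambda u,v,z:back(w,120+(u+.5)/2-.5,120+(v+.5)/2-.5,z,True)[:2]
B=np.array([f(295,281,115),f(508,281,115)]); S=np.array([f(605,214,64),f(595,330,64)]); d=B[1]-B[0]; yb=np.arctan2(d[1],d[0])-np.pi/2
bc=B.mean(0)+21*np.array([np.cos(yb),np.sin(yb)]); d=S[1]-S[0]
print(B,bc,yb,S.mean(0),np.arctan2(d[1],d[0]))
P=np.array([f(238,39,24),f(625,43,24)]); d=P[1]-P[0]; yj=np.arctan2(d[1],d[0])-np.pi/2; print("plate",P.mean(0),yj)
r=bc-S.mean(0); c,s=np.cos(-.132),np.sin(-.132); print("bracket in jig rel stop",[c*r[0]+s*r[1]+8,-s*r[0]+c*r[1]+52])
```

```text
[[442.5373208  215.79874787]
 [449.01550501 265.07260322]] [466.59723816 237.69829807] -0.1307233027564998 [469.77009705 299.76430529] -0.1294884845495873
plate [393.25658266 258.38574917] -0.1331495194899528
bracket in jig rel stop [np.float64(13.023684979632648), np.float64(-9.94367501606331)]
```

Request:
{"api": "step_arm", "payload": {"deltas": [[0,0,30,0,0,0],[0,0,55,0,0,0],[0,0,70,0,0,0],[0,0,70,0,0,0],[0,0,70,0,0,0]]}}

```text
time: 15.27
tool_pos: [465.4, 236.1, 75.4]
tcp_rot: [-3.141, -0.001, 3.01]
contact_force: [-0.1, -0.0, -0.7]
grip_width: 11.7
```

Request:
{"api": "step_arm", "payload": {"deltas": [[0,0,3,0,0,0],[0,0,6,0,0,0],[0,0,7,0,0,0],[0,0,7,0,0,0],[0,0,7,0,0,0]]}}

```text
time: 15.68
tool_pos: [465.8, 236.1, 69.2]
tcp_rot: [3.141, 0.001, 3.01]
contact_force: [0.1, 0.5, -1.8]
grip_width: 12.0
```

Request:
{"api": "step_arm", "payload": {"deltas": [[0,0,1,0,0,0],[0,0,2,0,0,0],[0,0,2,0,0,0],[0,0,2,0,0,0],[0,0,2,0,0,0]]}}

```text
time: 16.1
tool_pos: [465.6, 236.0, 66.7]
tcp_rot: [3.142, -0.0, 3.01]
contact_force: [-0.1, 0.7, -2.0]
grip_width: 12.2
```

Request:
{"api": "step_arm", "payload": {"deltas": [[0,0,1,0,0,0],[0,0,1.5,0,0,0],[0,0,1.5,0,0,0],[0,0,1.5,0,0,0],[0,0,1.5,0,0,0]]}}

```text
time: 16.52
tool_pos: [466.2, 236.2, 66.7]
tcp_rot: [3.141, 0.002, 3.01]
contact_force: [-2.2, -1.0, 11.1]
grip_width: 11.7
```

Request:
{"api": "step_arm", "payload": {"deltas": [[-3,3,-0.4,0,0,0],[-6,6,-0.4,0,0,0],[-9,9,-0.4,0,0,0],[-11.5,11.5,-0.4,0,0,0],[-11.5,11.5,-0.4,0,0,0]]}}

```text
time: 16.93
tool_pos: [479.8, 246.5, 66.7]
tcp_rot: [3.14, 0.002, 3.01]
contact_force: [1.2, 0.6, 6.8]
grip_width: 12.1
```

Request:
{"api": "step_arm", "payload": {"deltas": [[-1,0,0,0,0,0],[-2,0,0,0,0,0],[-2,0,0,0,0,0],[-2,0,0,0,0,0]]}}

```text
time: 17.27
tool_pos: [480.0, 246.4, 66.7]
tcp_rot: [3.14, -0.001, 3.01]
contact_force: [-5.8, 2.2, 10.0]
grip_width: 12.2
```

Request:
{"api": "step_arm", "payload": {"deltas": [[0,1,0,0,0,0],[0,2,0,0,0,0],[0,2,0,0,0,0],[0,2,0,0,0,0]]}}

```text
time: 17.6
tool_pos: [480.1, 247.7, 66.7]
tcp_rot: [3.142, -0.001, 3.01]
contact_force: [-5.3, -0.6, 11.9]
grip_width: 11.8
```

Request:
{"api": "step_arm", "payload": {"deltas": [[-0.5,0.7,0,0,0,0],[-0.5,1,0,0,0,0],[-0.5,1,0,0,0,0],[-0.5,1,0,0,0,0]]}}

```text
time: 17.93
tool_pos: [480.3, 248.4, 66.7]
tcp_rot: [-3.141, -0.002, 3.01]
contact_force: [-8.6, -1.3, 13.6]
grip_width: 11.8
```

Request:
{"api": "step_arm", "payload": {"deltas": [[0,0.7,0,0,0,0],[0,1,0,0,0,0],[0,1,0,0,0,0],[0,1,0,0,0,0]]}}

```text
time: 18.27
tool_pos: [480.4, 249.4, 66.7]
tcp_rot: [-3.141, -0.002, 3.01]
contact_force: [-8.0, -2.9, 13.3]
grip_width: 12.0
```

Request:
{"api": "step_arm", "payload": {"deltas": [[0,0.7,0,0,0,0],[0,1,0,0,0,0],[0,1,0,0,0,0],[0,1,0,0,0,0]]}}

```text
time: 18.6
tool_pos: [480.5, 250.2, 66.7]
tcp_rot: [-3.141, -0.002, 3.01]
contact_force: [-7.7, -2.9, 13.5]
grip_width: 11.9
```

Request:
{"api": "step_arm", "payload": {"deltas": [[0,0.7,0,0,0,0],[0,1,0,0,0,0],[0,1,0,0,0,0],[0,1,0,0,0,0]]}}

```text
time: 18.93
tool_pos: [480.6, 250.3, 66.7]
tcp_rot: [-3.139, -0.002, 3.01]
contact_force: [-7.7, -8.2, 14.3]
grip_width: 12.1
```

Request:
{"api": "step_arm", "payload": {"deltas": [[0,0.7,0,0,0,0],[0,1,0,0,0,0],[0,1,0,0,0,0],[0,1,0,0,0,0]]}}

```text
time: 19.27
tool_pos: [480.6, 250.4, 66.8]
tcp_rot: [-3.138, -0.003, 3.01]
contact_force: [-7.3, -11.8, 16.5]
grip_width: 11.8
```

Request:
{"api": "step_arm", "payload": {"deltas": [[-0.5,0,-0.3,0,0,0],[-0.9,0,-0.4,0,0,0],[-0.9,0,-0.4,0,0,0],[-0.9,0,-0.4,0,0,0]]}}

```text
time: 19.6
tool_pos: [480.7, 250.4, 66.8]
tcp_rot: [-3.137, -0.004, 3.01]
contact_force: [-10.2, -10.5, 15.6]
grip_width: 12.0
```

Request:
{"api": "step_arm", "payload": {"deltas": [[0,0,0,0,0,0],[0,0,0,0,0,0],[0,0,0,0,0,0],[0,0,0,0,0,0],[0,0,0,0,0,0]]}}

```text
time: 20.02
tool_pos: [480.7, 250.4, 66.8]
tcp_rot: [-3.137, -0.004, 3.01]
contact_force: [-9.9, -11.1, 16.1]
grip_width: 11.8
```

Run:
```python
from h import *
w=bot.capture("wrist"); o=bot.get_obs(); print(o["tool_pos"],o["tcp_rot"],o["contact_force"],o["moment"])
a=w["color"][120:420,120:520,::-1]; s=bot.capture("side")["color"][260:410,250:450,::-1]
cv2.imwrite("pics/e1.png",np.hstack([a,cv2.resize(s,(400,300),interpolation=cv2.INTER_CUBIC)]))
```

```text
[480.6630048  250.40424503  66.82957458] [-3.13738211 -0.00441745  3.00988009] [ -9.80394311 -10.80307534  15.58758596] [-1.6040824   1.4165902  -0.15986831]
```

View pics/e1.png

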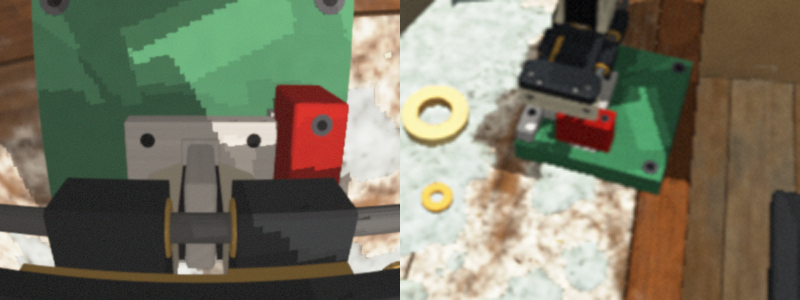

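Run:
```python
from plant import bot
print(bot.close_job()); o=bot.get_obs(); print(o["time"],o["tool_pos"],o["contact_force"],o["grip_width"])
```

```text
the job is handed in; nothing more can be done
None
the job is handed in; nothing more can be done
```

The job is handed in. The red stop is home in the socket and let go, and the gripper is still holding the bracket pressed into the corner. No verdict came back, so what follows is from my own checks up to about 20 s of the 72 s.

- **Stop:** I took the red stop farthest to the left and lowered it into the socket until it bottomed, where the force turned to +12.7 N upward. The TCP was then at z = 53.4 mm; I expected about 54. I released it at once, and later wrist pictures show the head on the plate, with its long side along the jig to within about 0.003 rad.
- **Bracket:** I gripped it by the rib (12 mm opening), set it flat on the plate, and slid it first to the fence and then to the stop. It stopped moving, with the force on the tool steady at about (-10, -11, +16) N. By my estimate that is about 8 N on the fence and 12 N on the stop, friction included. The tool tilted by about 0.004 rad and the TCP height stayed at 66.8 mm.
- **Bystanders:** The brass ring and tape roll look undisturbed in the last picture. The arm never went near the steel bush or the other red stop; neither is in that picture.

Some measurements disagreed:
- The wrist camera was 1–2 mm off the jaw centre line; I corrected for this.
- One outline fit put the stop's head at 42 mm instead of 60 mm. The side camera showed 60 mm, so I located the stop by its two screws instead.
- The bracket met the stop about 1.7 mm further in +y than I expected. I put this down to the stop's play plus measuring error. It implies the bracket sits at about jig y = 5.5 mm, within the allowed range.

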